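Centre the wobbly candle holder on its plinth

TASK

The little brass candle holder stands off-centre on its round white marble plinth. Nudge it with light taps or gentle pushes of the fingers until it stands in the middle of the plinth, inside the dark inlaid ring with an even gap all round. It is wobbly: do not grip it or lift it, do not topple it or knock it off, and leave everything else where it is.

Things in the scene. Friction and masses are not known exactly. Their poses are not given: they have to be found in the camera images.
- holder: Loose pear-shaped brass candle holder with a white candle stub, round about z, 61 mm high, about 0.25 kg. Origin: centre of its underside. Foot 30 mm across; belly 44 mm (widest) 13 to 19 mm above the foot; waist 18 mm at 36 mm; cup 30 mm at 42 to 47 mm; candle 20 mm. Pushed slowly at the belly, up to 20 mm above the foot, it slides upright and stays put; pushed at cup or candle it topples.
- plinth: Heavy turned plinth of white marble that does not move, 46 mm high, round, its flat top 108 mm across and its foot 116 mm; it stands on the 12 mm thick board. Origin at the centre of its underside; its yaw means nothing. A thin dark ring, 64 mm across and flush with the top, is inlaid about its centre.
- plinth_top (a point): The centre of the plinth's flat top, 58 mm above the table; z up. The holder's origin belongs here.
- board: Fixed flat brown serving board under the plinth, 340 (x) by 380 (y) by 12 mm. Origin at the centre of its underside.
- red_light: Bystander: red tealight cup on the board, 62 mm across, 44 mm high. Origin under its centre.
- taster: Bystander: shallow steel tasting bowl on the board, 84 mm across, 26 mm high. Origin under its centre.
- stopper: Bystander: cork bottle stopper standing on the board, 36 mm across, 34 mm high. Origin under its centre.
- corkscrew: Bystander: folded waiter's corkscrew lying on the board along its own x, 140 by 20 mm, 14 mm high. Origin under its handle's centre.
- bottle_a: Bystander: green wine bottle standing on the table, 74 mm across, 285 mm high. Origin under its centre.
- bottle_b: Bystander: amber wine bottle standing on the table, 74 mm across, 285 mm high. Origin under its centre.
- tumbler: Bystander: glass tumbler standing on the table, 72 mm across, 90 mm high. Origin under its centre.
- tumbler2: Bystander: another such tumbler, 72 mm across, 90 mm high.
There are look-alikes about, which are no part of the job. Several things have the shape of the holder; the one meant has the colours described above.

How it is judged:
By the outcome, as a careful person would: the job done as asked, in the order asked, and still so for the second after the job is handed in, with the robot touching nothing.
It also fails if it takes over 51 s, if anything falls off the work surface, if the arm or the gripper's body presses on something with over 40 N, if the wrist force passes 120 N, or if a joint passes its speed limit or range.

ROBOT

A 7-joint arm with a two-finger parallel gripper is mounted at the origin on the work surface. World frame = base frame: x ahead of the robot, y to its left, z up, the work surface at z = 0. Lengths are in m, angles in rad, forces in N, time in s.
With the tool pointing down it reaches from about 0.4 to 0.85 m from the base axis. Payload 4.4 kg.
Tool frame: the origin (TCP) lies where the fingers leave the gripper's body, on its centre line; the fingertips stand 97 mm ahead of it and the grasp point (between the pads) lies 78 mm ahead of it; z points along the fingers, y is the direction in which the jaws open and shut (so a half turn about z gives the same grasp; the last joint's range is limited). The gripper opens to 94 mm and grips with 3 to 60 N. Pads are 16 mm wide; open, the fingers measure 119 mm over their backs; the gripper's body (75 mm by 177 mm) begins 78 mm behind the grasp point.
Start: joints at [1.201, 0.628, 0.038, 1.517, -0.027, 0.996, -0.02], TCP at [0.194, -0.62, 0.303] pointing down, gripper open.
Joint ranges: [-3.06, 3.06], [-0.37, 2.12], [-1.25, 1.32], [0.18, 2.47], [-1.1, 4.24], [0.23, 1.98], [-2.94, 2.94]. Speed limits (rad/s): [2.57, 2.57, 3.14, 3.14, 3.14, 3.14, 3.14].

INTERFACE

Orientations are given as a unit quaternion [x, y, z, w].
In Python, from workcell import r gives the robot as it stands. The module is installed in compiled form; this text tells all that it offers.
- The arm moves only by the tool move_arm, never from a script. Its argument "rows" is a list of rows, each an object of numbers: "x", "y", "z": the shift along the tool's x, y, z in cm; "roll": the turn about the tool's z in degrees; "hand": the finger opening in cm, from 0 to 9.4. A call has 1 to 5 rows; each row is the pose to reach, as a shift and turn from the pose commanded when the call began, along the tool's axes at that moment; what a row does not reach only later rows make up. A row lasts 1/12 s, in which the tool goes at most 41.7 mm and 7.16 degrees, less where a joint would pass 70% of its speed; a pose out of reach is approached as far as the arm can. A call with a gripper value outside its range is refused whole. The fingers move at their own pace and stop on an object; "newtons" is the grip in N (left out, the last holds). Time passes only in rows, so rows that repeat a pose let the fingers close. It gives the time, the measured TCP pose, the force and the opening at its end, in the units of the state.
- r.sense(): the state, without advancing time (a new reading comes with each control period).
- r.read_camera(name): name is "side" or "top" or "wrist"; returns the picture (384x512x3 uint8, red, green, blue); there is no depth.
- r.camera_info(name): a dict with "fx", "fy", "cx", "cy" (pixels), "T" (4x4, takes a point from camera to world coordinates). Camera axes: x right, y down, z forward; pixel columns grow to the right and rows downward; lengths in m; the calibration is good to about 2 mm. A picture is of the moment at which its call begins: read the wrist's pose just before it. camera_info takes no time and is no camera call; for the wrist camera it gives the pose at the moment of the call.
- r.hand_in(): hands the job in, once; it reports no verdict.
The state is a dict: "t": time; "joint_pos": joint angles; "qd": joint speeds; "tau": joint torques, N m; "ee_pos": TCP position; "ee_rot": TCP orientation; "force": force on the tool from outside, world axes, zero at the start; "moment": the same for the moment, N m; "width": finger opening in m.
Only numpy, scipy, OpenCV 4.12 (cv2) and the standard library are available. Lean on these libraries where they do the work, as an engineer would, in place of code of your own. Each camera call takes 0.05 s, during which the arm holds its last target.

## Working session

There is one attempt and no reset: what is moved stays moved. The work goes in short steps, Python scripts to look and compute and a tool call to move; the robot and the scene stay as the last step left them, time stands still between calls to the robot, and variables do not carry over. Pictures are saved under pics/ and viewed, and the job is handed in when it is done.

Besides the shell and the picture viewer there is one more tool, called after "Call:" as name(argument=value, ...) on one line, values as JSON. move_arm: Moves the arm, as the interface text tells. Its arguments: {"type":"object","properties":{"rows":{"type":"array","items":{"type":"object","properties":{"x":{"type":"number"},"y":{"type":"number"},"z":{"type":"number"},"roll":{"type":"number"},"hand":{"type":"number"}}}},"newtons":{"type":"number"}},"required":["rows"]}

```bash
mkdir -p pics; python3 - <<'E'
from workcell import r
import cv2
for n in ("top","side"):
    im=r.read_camera(n); cv2.imwrite(f"pics/{n}0.png",cv2.cvtColor(im,cv2.COLOR_RGB2BGR))
    i=r.camera_info(n); print(n,i)
s=r.sense(); print(s)
E
```

```text
top {'fx': 351.22862166120785, 'fy': 351.22862166120785, 'cx': 247.62819398342134, 'cy': 190.92640846443652, 'T': array([[-1.84088740e-03, -9.97409249e-01,  7.19124556e-02,
         4.33141497e-01],
       [-9.99884369e-01,  7.50387202e-04, -1.51883481e-02,
         6.70951756e-03],
       [ 1.50950366e-02, -7.19321003e-02, -9.97295299e-01,
         1.00908589e+00],
       [ 0.00000000e+00,  0.00000000e+00,  0.00000000e+00,
         1.00000000e+00]])}
side {'fx': 371.7395627786483, 'fy': 371.7395627786483, 'cx': 251.6769725360161, 'cy': 191.78098294007248, 'T': array([[-0.86048466, -0.38511587,  0.33354448,  0.13620064],
       [-0.50945187,  0.6568319 , -0.55590525,  0.61410062],
       [-0.00499472, -0.6482728 , -0.76139177,  0.90232233],
       [ 0.        ,  0.        ,  0.        ,  1.        ]])}
{'t': 0.1, 'joint_pos': array([ 1.20121154,  0.62923187,  0.03843233,  1.51823263, -0.02702007,
        0.99631998, -0.01999905]), 'qd': array([-0.00100398, -0.00214164,  0.00119931, -0.00144109, -0.0002044 ,
        0.00028946,  0.00197186]), 'tau': array([ 2.89232630e-03, -5.50792623e+01,  1.14724025e+00, -1.87115371e+01,
       -5.21928957e-02,  1.92312640e-02,  2.85014448e-05]), 'ee_pos': array([ 0.19435154, -0.61981744,  0.30187114]), 'ee_rot': array([ 9.88486099e-01,  1.51309388e-01, -1.22200960e-04, -8.28412665e-04]), 'force': array([ 0.74220081,  0.52977811, -0.04060448]), 'moment': array([ 0.00940459, -0.0413269 , -0.01579078]), 'width': 0.09395994654232351}
```

View pics/top0.png

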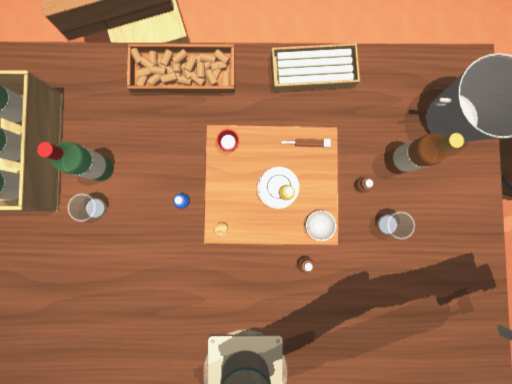

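View pics/side0.png

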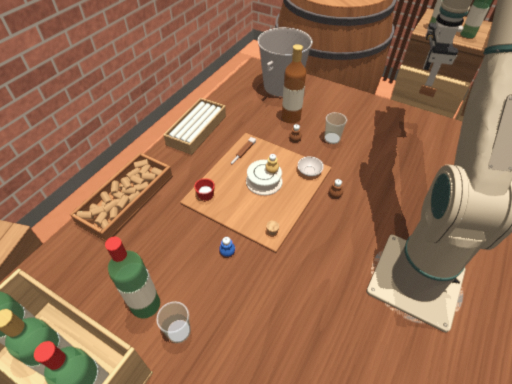

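```bash
cat > h.py <<'E'
import numpy as np, cv2
from workcell import r
def save(im,f): cv2.imwrite(f,cv2.cvtColor(im,cv2.COLOR_RGB2BGR))
def ray(n,u,v,z,i=None):
    i=i or r.camera_info(n); T=i["T"]
    d=T[:3,:3]@np.array([(u-i["cx"])/i["fx"],(v-i["cy"])/i["fy"],1]); o=T[:3,3]
    return o+d*(z-o[2])/d[2]
def proj(n,p,i=None):
    i=i or r.camera_info(n); T=i["T"]
    c=T[:3,:3].T@(np.array(p)-T[:3,3]); return np.array([i["fx"]*c[0]/c[2]+i["cx"],i["fy"]*c[1]/c[2]+i["cy"]])
E
python3 - <<'E'
from h import *
a=cv2.imread("pics/top0.png")[155:225,245:325]; b=cv2.imread("pics/side0.png")[140:205,235:300]
a=cv2.resize(a,(400*1,350),interpolation=cv2.INTER_CUBIC); b=cv2.resize(b,(350,350),interpolation=cv2.INTER_CUBIC)
cv2.imwrite("pics/crop0.png",np.hstack([a,b]))
E
```

```text
(no output)
```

View pics/crop0.png

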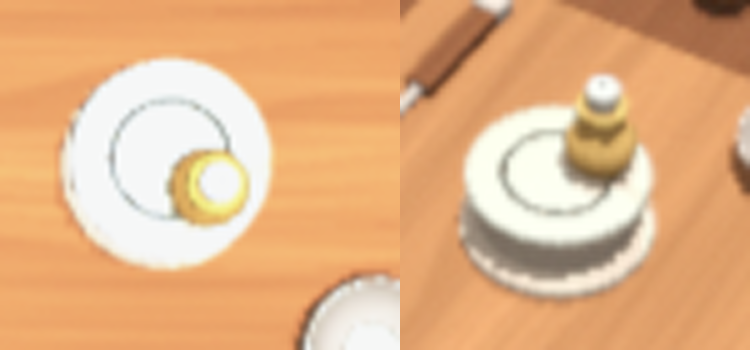

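```bash
python3 - <<'E'
from h import *
P=ray("top",278.6,186.2,.058); B=ray("top",286.4,192.2,.074); C=ray("top",(220/5)-.4+245,(184/5)-.4+155,.119)
print("plinth",P,"belly",B,"candle",C)
P2=ray("side",235+557/350*65-.5+.0,140+172/350*65-.5,.058);C2=ray("side",235+603/350*65-400/350*65-.5,140+87/350*65-.5,.119)
print("side plinth",P2-np.array([0,0,0]),C2)
P2=ray("side",235+(557-400)/350*65-.4,140+172/350*65-.4,.058);print(P2)
i=r.camera_info("wrist");print(i); im=r.read_camera("wrist");save(im,"pics/w0.png")
s=r.sense();print(s["ee_pos"])
E
```

```text
plinth [ 0.5145548  -0.09209824  0.058     ] belly [ 0.49707665 -0.11118626  0.074     ] candle [ 0.49603631 -0.11114238  0.119     ]
side plinth [ 0.31611283 -0.21045846  0.058     ] [ 0.4988537  -0.11225258  0.119     ]
[ 0.51583271 -0.09299143  0.058     ]
{'fx': 287.02295451667936, 'fy': 287.02295451667936, 'cx': 250.98779299257941, 'cy': 191.49197804472612, 'T': array([[ 0.29873181, -0.92630549, -0.2296028 ,  0.26069914],
       [-0.95433483, -0.29048115, -0.06975476, -0.59910874],
       [-0.00208107,  0.23995591, -0.97078156,  0.38476442],
       [ 0.        ,  0.        ,  0.        ,  1.        ]])}
[ 0.19434284 -0.61989738  0.30197507]
```

View pics/w0.png

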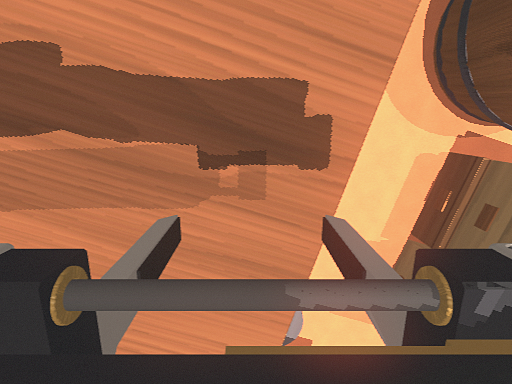

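The brass holder is on the plinth at top pixels (286,192). The look-alikes are blue at (181,200) and brown at (367,184) and (307,266). Only the one on the plinth is brass and white, and the crop confirms it. Plinth centre is about (0.515, -0.0925) and the holder about (0.497, -0.1115). I'll push along 46° with the two fingers 24 mm apart as a cradle behind the belly.

Call:
move_arm(rows=[{"x":3,"y":-2.8,"roll":-6,"hand":2.4},{"x":6,"y":-5.6,"roll":-12,"hand":2.4},{"x":9,"y":-8.4,"roll":-18,"hand":2.4},{"x":12,"y":-11.2,"roll":-24,"hand":2.4},{"x":15,"y":-14,"roll":-29,"hand":2.4}])

```text
$.rows[0]: bad value
```

```bash
cat >> h.py <<'E'
from scipy.spatial.transform import Rotation as R
def to(x,y,z,ang=None):
    s=r.sense(); M=R.from_quat(s["ee_rot"]).as_matrix()
    d=M.T@(np.array([x,y,z])-s["ee_pos"])*100
    a=np.degrees(np.arctan2(M[1,0],M[0,0]))
    print("t",round(s["t"],2),"pos",s["ee_pos"].round(4),"ang",a.round(2),"zaxis",M[:,2].round(3),"w",round(s["width"],4),"F",s["force"].round(2)); print("shift cm",d.round(2), "roll",None if ang is None else round(a-ang,2))
E
python3 -c "
from h import *
to(.455,-.155,.30,46.5)"
```

```text
t 0.15 pos [ 0.1943 -0.6199  0.302 ] ang 17.41 zaxis [-0.     0.001 -1.   ] w 0.094 F [-0.47 -0.55  0.41]
shift cm [ 38.78 -36.56   0.25] roll -29.09
```

Call:
move_arm(rows=[{"x":3,"y":-2.8,"z":0,"roll":-6,"hand":2.4},{"x":6,"y":-5.6,"z":0,"roll":-12,"hand":2.4},{"x":9,"y":-8.4,"z":0,"roll":-18,"hand":2.4},{"x":12,"y":-11.2,"z":0,"roll":-24,"hand":2.4},{"x":15,"y":-14,"z":0,"roll":-29,"hand":2.4}])

```text
t: 0.57
ee_pos: [0.2962, -0.4399, 0.3026]
ee_rot: [0.918, 0.396, 0.0, -0.0]
force: [0.1, 0.1, -0.4]
width: 0.0641
```

```bash
python3 -c "
from h import *
to(.455,-.155,.30,46.5)"
```

```text
t 0.57 pos [ 0.2962 -0.4399  0.3026] ang 46.68 zaxis [-0.  0. -1.] w 0.0641 F [ 0.1   0.06 -0.43]
shift cm [31.62 -7.99  0.26] roll 0.18
```

Call:
move_arm(rows=[{"x":4,"y":-1,"z":0,"roll":0,"hand":2.4},{"x":8,"y":-2,"z":0,"roll":0,"hand":2.4},{"x":12,"y":-3,"z":0,"roll":0,"hand":2.4},{"x":16,"y":-4,"z":0,"roll":0,"hand":2.4},{"x":20,"y":-5,"z":0,"roll":0,"hand":2.4}])

```text
t: 0.98
ee_pos: [0.3979, -0.2606, 0.3027]
ee_rot: [0.919, 0.394, -0.0, 0.0]
force: [0.7, 0.4, 0.1]
width: 0.0303
```

Call:
move_arm(rows=[{"x":3.5,"y":-1,"z":0,"roll":0,"hand":2.4},{"x":6.5,"y":-2,"z":0,"roll":0,"hand":2.4},{"x":8.5,"y":-3,"z":0,"roll":0,"hand":2.4},{"x":8.5,"y":-3,"z":0,"roll":0,"hand":2.4},{"x":8.5,"y":-3,"z":0,"roll":0,"hand":2.4}])

```text
t: 1.4
ee_pos: [0.4346, -0.1791, 0.3026]
ee_rot: [0.918, 0.395, -0.0, -0.0]
force: [-0.4, 0.1, -0.9]
width: 0.0242
```

```bash
python3 -c "
from h import *
to(.455,-.155,.165,46.5)
i=r.camera_info('wrist');im=r.read_camera('wrist');save(im,'pics/w1.png')
for p in ([.515,-.0925,.058],[.497,-.1115,.074],[.497,-.1115,.119]): print(proj('wrist',p,i).round(1))
np.save('w1T.npy',i['T'])
"
```

```text
t 1.4 pos [ 0.4346 -0.1791  0.3026] ang 46.59 zaxis [-0.  0. -1.] w 0.0242 F [-0.39  0.08 -0.9 ]
shift cm [ 3.16 -0.17 13.76] roll 0.09
[250.1  73.6]
[250.   98.2]
[249.8  94.3]
```

View pics/w1.png

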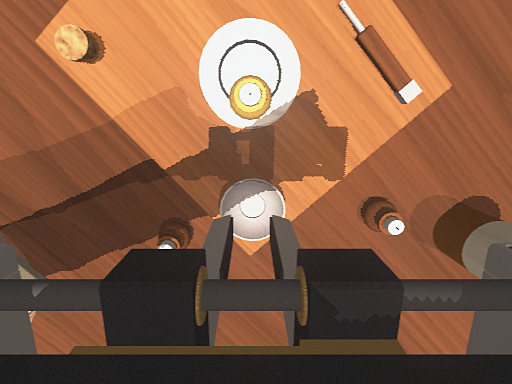

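```bash
cat >> h.py <<'E'
def rel(f,T,pl=None,bt=(.515,-.0925)):
    """fit plinth top rim & belly in wrist pic"""
    i=dict(r.camera_info('wrist'));i['T']=T
    im=cv2.imread(f); hsv=cv2.cvtColor(im,cv2.COLOR_BGR2HSV)
    return im,hsv,i
E
python3 - <<'E'
from h import *
T=np.load('w1T.npy'); i=r.camera_info('wrist')
im=cv2.imread('pics/w1.png'); c=im[10:140,185:315]; cv2.imwrite('pics/c1.png',cv2.resize(c,None,fx=4.5,fy=4.5,interpolation=cv2.INTER_CUBIC))
E
```

```text
(no output)
```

View pics/c1.png

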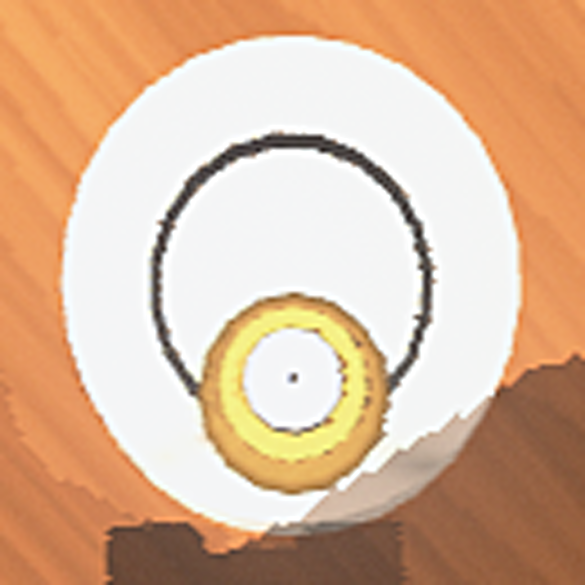

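```bash
cat >> h.py <<'E'
from scipy.optimize import least_squares
def measure(f,T,roi,n='wrist',dbg=True):
    i=dict(r.camera_info(n)); i['T']=T
    im=cv2.imread(f); x0,y0,x1,y1=roi
    hsv=cv2.cvtColor(im,cv2.COLOR_BGR2HSV); m=np.zeros(im.shape[:2],bool); m[y0:y1,x0:x1]=1
    ring=(hsv[...,2]<130)&(hsv[...,1]<90)&m
    gold=((hsv[...,1]>110)&(hsv[...,0]>15)&(hsv[...,0]<35)&m).astype(np.uint8)
    nl,lab,st,_=cv2.connectedComponentsWithStats(gold); k=1+np.argmax(st[1:,4]); g=(lab==k).astype(np.uint8)
    cs,_=cv2.findContours(g,cv2.RETR_EXTERNAL,cv2.CHAIN_APPROX_NONE); c=cv2.convexHull(max(cs,key=cv2.contourArea))
    gm=cv2.drawContours(np.zeros_like(g),[c],-1,1,-1); ring&=~(cv2.dilate(gm,np.ones((5,5),np.uint8))>0)
    v,u=np.nonzero(ring)
    P=np.array([ray(n,a,b,.058,i)[:2] for a,b in zip(u,v)])
    q=least_squares(lambda p:np.hypot(P[:,0]-p[0],P[:,1]-p[1])-p[2],[.515,-.0925,.032],loss='soft_l1',f_scale=.001).x
    # belly silhouette: predicted mask hull from surface circles
    prof=[(0,15),(6,19),(13,22),(19,22),(25,18),(36,9),(42,15),(47,15),(61,10)]
    th=np.linspace(0,2*np.pi,73)
    pts=np.array([[R_*np.cos(t)/1000,R_*np.sin(t)/1000,.058+z/1000] for z,R_ in prof for t in th])
    tm=cv2.moments(gm,True)
    cen=np.array([tm['m10']/tm['m00'],tm['m01']/tm['m00']])
    def pc(p):
        pr=np.array([proj(n,[p[0]+a,p[1]+b,z],i) for a,b,z in pts]).astype(np.float32)
        h=cv2.convexHull(pr); mm=cv2.moments(h); return np.array([mm['m10']/mm['m00'],mm['m01']/mm['m00']]),mm['m00']
    h=least_squares(lambda p:pc(p)[0]-cen,[q[0]-.005,q[1]-.005],diff_step=1e-3).x
    print("ring",q.round(4),len(P),"rms",np.std(np.hypot(*(P-q[:2]).T)).round(4),"holder",h.round(4),"areas",tm['m00'],pc(h)[1].round(0),"cen",cen.round(1),"err(plinth-holder)mm",((q[:2]-h)*1000).round(1))
    return q,h
E
python3 - <<'E'
from h import *
measure('pics/w1.png',np.load('w1T.npy'),(195,20,305,122))
i=r.camera_info('wrist');i['T']=np.load('w1T.npy')
print(ray('wrist',185+294.5/4.5-.5,10+377.5/4.5-.5,.119,i))
E
```

```text
Traceback (most recent call last):
  File "h.py", line 45, in measure
    print("ring",q.round(4),len(P),"rms",np.std(np.hypot(*(P-q[:2]).T)).round(4),"holder",h.round(4),"areas",tm['m00'],pc(h)[1].round(0),"cen",cen.round(1),"err(plinth-holder)mm",((q[:2]-h)*1000).round(1))
                                                                                                                       ^^^^^^^^^^^^^^
AttributeError: 'float' object has no attribute 'round'
```

```bash
sed -i "s/pc(h)\[1\].round(0)/round(pc(h)[1])/" h.py; python3 - <<'E'
from h import *
measure('pics/w1.png',np.load('w1T.npy'),(195,20,305,122))
i=r.camera_info('wrist');i['T']=np.load('w1T.npy')
print(ray('wrist',185+294.5/4.5-.5,10+377.5/4.5-.5,.119,i))
E
```

```text
ring [ 0.5142 -0.0921  0.0323] 314 rms 0.0007 holder [ 0.4971 -0.111 ] areas 1460.0 1520 cen [249.8  97.1] err(plinth-holder)mm [17.  18.9]
[ 0.49761269 -0.11099701  0.119     ]
```

```bash
python3 -c "
from h import *
to(.4627,-.149,.165,47.7)"
```

```text
t 1.45 pos [ 0.4341 -0.1805  0.3026] ang 46.43 zaxis [-0. -0. -1.] w 0.0239 F [-0.54 -0.54 -0.2 ]
shift cm [ 4.26 -0.1  13.76] roll -1.27
```

Call:
move_arm(rows=[{"x":1.5,"y":-0.1,"z":3.5,"roll":-1.3,"hand":2.4},{"x":2.5,"y":-0.1,"z":7,"roll":-1.3,"hand":2.4},{"x":3.5,"y":-0.1,"z":10,"roll":-1.3,"hand":2.4},{"x":4,"y":-0.1,"z":12.5,"roll":-1.3,"hand":2.4},{"x":4.2,"y":-0.1,"z":13.8,"roll":-1.3,"hand":2.4}])

```text
t: 1.87
ee_pos: [0.4614, -0.15, 0.1619]
ee_rot: [0.915, 0.404, -0.002, -0.001]
force: [-0.5, -0.7, -0.8]
width: 0.024
```

Call:
move_arm(rows=[{"x":0,"y":0,"z":0,"roll":0,"hand":2.4},{"x":0,"y":0,"z":0,"roll":0,"hand":2.4}])

```text
t: 2.03
ee_pos: [0.4618, -0.1505, 0.1642]
ee_rot: [0.915, 0.403, -0.001, -0.0]
force: [0.5, 0.4, 0.2]
width: 0.0239
```

```bash
python3 -c "
from h import *
to(.4795,-.1305,.165,47.7)
i=r.camera_info('wrist');im=r.read_camera('wrist');save(im,'pics/w2.png')
save(r.read_camera('side')[130:220,210:330].repeat(5,0).repeat(5,1),'pics/s2.png')
np.save('w2T.npy',i['T'])
"
```

```text
t 2.03 pos [ 0.4618 -0.1505  0.1642] ang 47.58 zaxis [-0.002 -0.    -1.   ] w 0.0239 F [0.49 0.39 0.18]
shift cm [ 2.67 -0.05 -0.08] roll -0.12
```

View pics/w2.png

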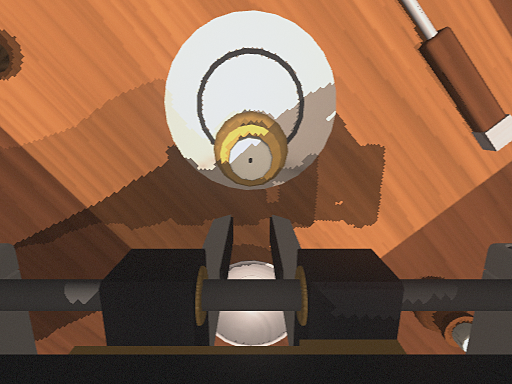

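View pics/s2.png

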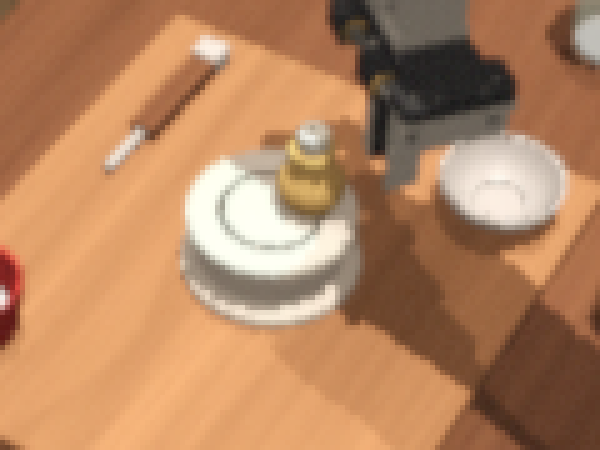

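Call:
move_arm(rows=[{"x":0.5,"y":0,"z":0,"roll":0,"hand":2.4},{"x":1.0,"y":0,"z":0,"roll":0,"hand":2.4},{"x":1.4,"y":0,"z":0,"roll":0,"hand":2.4},{"x":1.7,"y":0,"z":0,"roll":0,"hand":2.4},{"x":1.9,"y":0,"z":0,"roll":0,"hand":2.4}])

```text
t: 2.55
ee_pos: [0.476, -0.1345, 0.1651]
ee_rot: [0.914, 0.405, 0.0, 0.0]
force: [-0.2, -0.9, 0.1]
width: 0.0241
```

Call:
move_arm(rows=[{"x":0.05,"y":0,"z":0,"roll":0,"hand":2.4},{"x":0.1,"y":0,"z":0,"roll":0,"hand":2.4},{"x":0.15,"y":0,"z":0,"roll":0,"hand":2.4},{"x":0.2,"y":0,"z":0,"roll":0,"hand":2.4},{"x":0.25,"y":0,"z":0,"roll":0,"hand":2.4}])

```text
t: 2.97
ee_pos: [0.4769, -0.1333, 0.1646]
ee_rot: [0.915, 0.404, -0.0, -0.0]
force: [0.3, -0.1, -0.5]
width: 0.024
```

Call:
move_arm(rows=[{"x":0.05,"y":0,"z":0,"roll":0,"hand":2.4},{"x":0.1,"y":0,"z":0,"roll":0,"hand":2.4},{"x":0.15,"y":0,"z":0,"roll":0,"hand":2.4},{"x":0.2,"y":0,"z":0,"roll":0,"hand":2.4},{"x":0.25,"y":0,"z":0,"roll":0,"hand":2.4}])

```text
t: 3.38
ee_pos: [0.4787, -0.1313, 0.1647]
ee_rot: [0.915, 0.404, -0.0, -0.0]
force: [-0.4, 0.3, 0.6]
width: 0.0237
```

```bash
python3 -c "
from h import *
to(.4964,-.1116,.165,47.7)
i=r.camera_info('wrist');im=r.read_camera('wrist');save(im,'pics/w3.png')
np.save('w3T.npy',i['T'])
measure('pics/w2.png',np.load('w2T.npy'),(185,30,315,187))
measure('pics/w3.png',np.load('w3T.npy'),(180,60,320,215))
"
```

```text
t 3.38 pos [ 0.4787 -0.1313  0.1647] ang 47.71 zaxis [-0.  0. -1.] w 0.0237 F [-0.37  0.32  0.56]
shift cm [ 2.65 -0.02 -0.03] roll 0.01
ring [ 0.5065 -0.1009  0.0409] 1907 rms 0.0051 holder [ 0.497  -0.1112] areas 4305.0 4409 cen [250.4 148.5] err(plinth-holder)mm [ 9.4 10.4]
ring [ 0.5068 -0.1002  0.0398] 3285 rms 0.0067 holder [ 0.4991 -0.109 ] areas 3490.0 4275 cen [251.2 187.5] err(plinth-holder)mm [7.7 8.8]
```

View pics/w3.png

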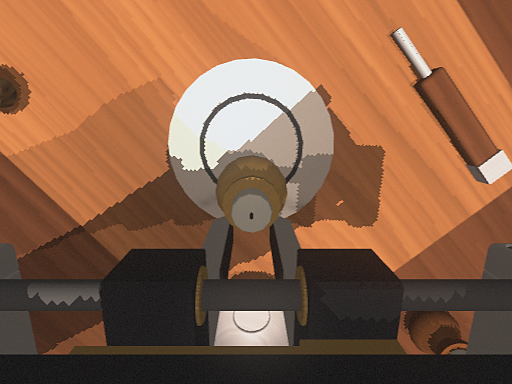

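Call:
move_arm(rows=[{"x":0.08,"y":0,"z":0,"roll":0,"hand":2.4},{"x":0.16,"y":0,"z":0,"roll":0,"hand":2.4},{"x":0.24,"y":0,"z":0,"roll":0,"hand":2.4},{"x":0.32,"y":0,"z":0,"roll":0,"hand":2.4},{"x":0.4,"y":0,"z":0,"roll":0,"hand":2.4}])

```text
t: 3.85
ee_pos: [0.4809, -0.1288, 0.1646]
ee_rot: [0.915, 0.404, -0.001, -0.0]
force: [-0.5, -2.2, 0.6]
width: 0.024
```

```bash
python3 -c "
from h import *
to(.4964,-.1116,.165,47.7)
a=r.read_camera('side')[130:220,210:330].repeat(5,0).repeat(5,1);save(a,'pics/s4.png')
"
```

```text
t 3.85 pos [ 0.4809 -0.1288  0.1646] ang 47.67 zaxis [-0.001 -0.    -1.   ] w 0.024 F [-0.49 -2.21  0.62]
shift cm [ 2.31 -0.01 -0.04] roll -0.03
```

View pics/s4.png

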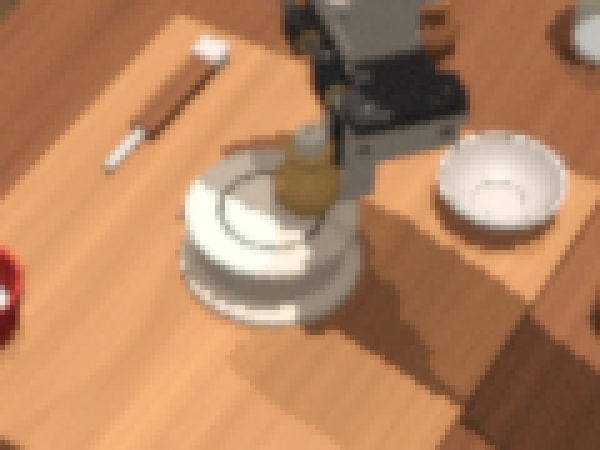

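Contact shows as about 1–2 N and the holder is upright. I'll push on slowly.

Call:
move_arm(rows=[{"x":0.08,"y":0,"z":0,"roll":0,"hand":2.4},{"x":0.16,"y":0,"z":0,"roll":0,"hand":2.4},{"x":0.24,"y":0,"z":0,"roll":0,"hand":2.4},{"x":0.32,"y":0,"z":0,"roll":0,"hand":2.4},{"x":0.4,"y":0,"z":0,"roll":0,"hand":2.4}])

```text
t: 4.32
ee_pos: [0.4841, -0.1253, 0.1647]
ee_rot: [0.915, 0.404, -0.0, -0.0]
force: [-1.5, -2.6, 0.1]
width: 0.0239
```

Call:
move_arm(rows=[{"x":0.08,"y":0,"z":0,"roll":0,"hand":2.4},{"x":0.16,"y":0,"z":0,"roll":0,"hand":2.4},{"x":0.24,"y":0,"z":0,"roll":0,"hand":2.4},{"x":0.32,"y":0,"z":0,"roll":0,"hand":2.4},{"x":0.4,"y":0,"z":0,"roll":0,"hand":2.4}])

```text
t: 4.73
ee_pos: [0.4869, -0.1224, 0.1647]
ee_rot: [0.915, 0.404, 0.0, 0.0]
force: [-1.9, -1.3, 0.5]
width: 0.0237
```

```bash
python3 -c "
from h import *
to(.4964,-.1116,.165,47.7)
i=r.camera_info('wrist');np.save('w5T.npy',i['T']);im=r.read_camera('wrist');save(im,'pics/w5.png')
print(proj('wrist',[.5142,-.0921,.058],i))
"
```

```text
t 4.73 pos [ 0.4869 -0.1224  0.1647] ang 47.71 zaxis [ 0.  0. -1.] w 0.0237 F [-1.88 -1.28  0.5 ]
shift cm [ 1.44 -0.02 -0.03] roll 0.01
[250.85670742 165.07502424]
```

View pics/w5.png

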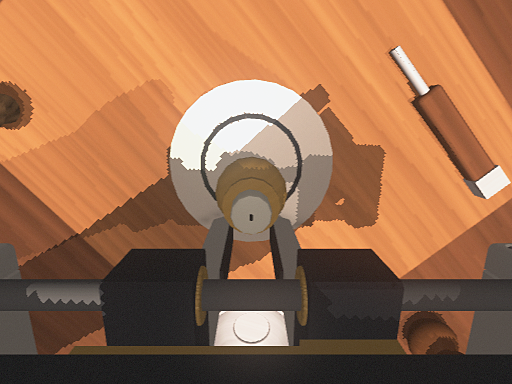

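```bash
python3 -c "
from h import *
i=r.camera_info('wrist');i['T']=np.load('w5T.npy')
w=ray('wrist',251,216.5,.119,i); print(w, np.linalg.norm((w[:2]-[.4869,-.1224])), np.hypot(*(np.array([.5142,-.0921])-w[:2])))
i['T']=np.load('w2T.npy');print('w2 wick',ray('wrist',250,160,.119,i))
i['T']=np.load('w3T.npy');print('w3 wick',ray('wrist',251,215.5,.119,i))
"
```

```text
[ 0.50405258 -0.10339661  0.119     ] 0.025599605753480224 0.015184977466768165
w2 wick [ 0.49673713 -0.11150359  0.119     ]
w3 wick [ 0.49627645 -0.11197846  0.119     ]
```

Call:
move_arm(rows=[{"x":0.08,"y":0,"z":0,"roll":0,"hand":2.4},{"x":0.16,"y":0,"z":0,"roll":0,"hand":2.4},{"x":0.24,"y":0,"z":0,"roll":0,"hand":2.4},{"x":0.32,"y":0,"z":0,"roll":0,"hand":2.4},{"x":0.4,"y":0,"z":0,"roll":0,"hand":2.4}])

```text
t: 5.2
ee_pos: [0.4895, -0.1195, 0.1647]
ee_rot: [0.915, 0.404, 0.0, 0.0]
force: [-1.8, -1.6, 0.5]
width: 0.0238
```

Call:
move_arm(rows=[{"x":0.08,"y":0,"z":0,"roll":0,"hand":2.4},{"x":0.16,"y":0,"z":0,"roll":0,"hand":2.4},{"x":0.24,"y":0,"z":0,"roll":0,"hand":2.4},{"x":0.32,"y":0,"z":0,"roll":0,"hand":2.4},{"x":0.4,"y":0,"z":0,"roll":0,"hand":2.4}])

```text
t: 5.62
ee_pos: [0.4922, -0.1165, 0.1647]
ee_rot: [0.915, 0.404, -0.0, -0.0]
force: [-1.9, -1.3, 0.1]
width: 0.0241
```

Call:
move_arm(rows=[{"x":0.08,"y":0,"z":0,"roll":0,"hand":2.4},{"x":0.16,"y":0,"z":0,"roll":0,"hand":2.4},{"x":0.24,"y":0,"z":0,"roll":0,"hand":2.4},{"x":0.32,"y":0,"z":0,"roll":0,"hand":2.4},{"x":0.4,"y":0,"z":0,"roll":0,"hand":2.4}])

```text
t: 6.03
ee_pos: [0.4949, -0.1135, 0.1647]
ee_rot: [0.915, 0.404, 0.0, -0.0]
force: [-1.4, -1.7, 0.3]
width: 0.024
```

```bash
python3 -c "
from h import *
to(.4964,-.1116,.165,47.7)
i=r.camera_info('wrist');np.save('w6T.npy',i['T']);im=r.read_camera('wrist');c=im[80:260,150:350];save(im,'pics/w6f.png');save(c.repeat(3,0).repeat(3,1),'pics/w6.png')
print(proj('wrist',[.5142,-.0921,.058],i),proj('wrist',[.5142,-.0921,.119],i))
"
```

```text
t 6.03 pos [ 0.4949 -0.1135  0.1647] ang 47.71 zaxis [ 0.  0. -1.] w 0.024 F [-1.35 -1.66  0.33]
shift cm [ 0.24 -0.02 -0.03] roll 0.01
[250.8454889  182.66306922] [250.76470342 209.97011051]
```

View pics/w6.png

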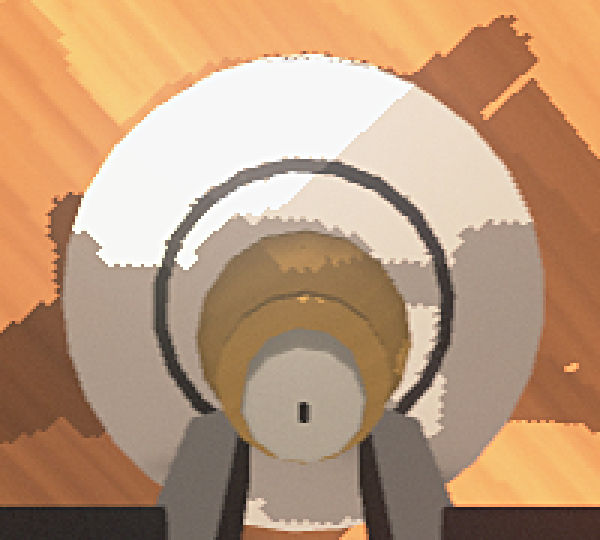

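Call:
move_arm(rows=[{"x":0.05,"y":0,"z":0,"roll":0,"hand":2.4},{"x":0.1,"y":0,"z":0,"roll":0,"hand":2.4},{"x":0.15,"y":0,"z":0,"roll":0,"hand":2.4},{"x":0.2,"y":0,"z":0,"roll":0,"hand":2.4},{"x":0.2,"y":0,"z":0,"roll":0,"hand":2.4}])

```text
t: 6.5
ee_pos: [0.4963, -0.112, 0.1647]
ee_rot: [0.915, 0.404, 0.0, 0.0]
force: [-2.1, -1.6, -0.2]
width: 0.0237
```

Call:
move_arm(rows=[{"x":-0.1,"y":0,"z":0,"roll":0,"hand":2.4},{"x":-0.4,"y":0,"z":0,"roll":0,"hand":2.4},{"x":-1,"y":0,"z":0,"roll":0,"hand":2.4},{"x":-2,"y":0,"z":0,"roll":0,"hand":2.4},{"x":-3.5,"y":0,"z":0,"roll":0,"hand":2.4}])

```text
t: 6.92
ee_pos: [0.4729, -0.1378, 0.1648]
ee_rot: [0.914, 0.405, 0.001, 0.0]
force: [-0.4, -0.9, -0.2]
width: 0.024
```

Call:
move_arm(rows=[{"x":-1,"y":0,"z":2,"roll":0,"hand":2.4},{"x":-2.5,"y":0,"z":0,"roll":0,"hand":2.4},{"x":-3.5,"y":0,"z":-4,"roll":0,"hand":2.4},{"x":-3.5,"y":0,"z":-7,"roll":0,"hand":2.4},{"x":-3.5,"y":0,"z":-7,"roll":0,"hand":2.4}])

```text
t: 7.33
ee_pos: [0.4506, -0.166, 0.2391]
ee_rot: [0.915, 0.403, 0.003, 0.003]
force: [0.3, 0.4, 0.3]
width: 0.0243
```

```bash
python3 -c "
from h import *
to(.4964,-.1116,.165,47.7)
i=r.camera_info('wrist');np.save('w7T.npy',i['T']);im=r.read_camera('wrist');save(im,'pics/w7.png')
print(proj('wrist',[.5142,-.0921,.058],i),proj('wrist',[.5142,-.0921,.119],i))
"
```

```text
t 7.33 pos [ 0.4506 -0.166   0.2391] ang 47.55 zaxis [ 0.008 -0.003 -1.   ] w 0.0243 F [0.3  0.39 0.26]
shift cm [ 7.08 -0.35  7.43] roll -0.15
[246.03277458  88.33718986] [245.21785497  77.99498649]
```

View pics/w7.png

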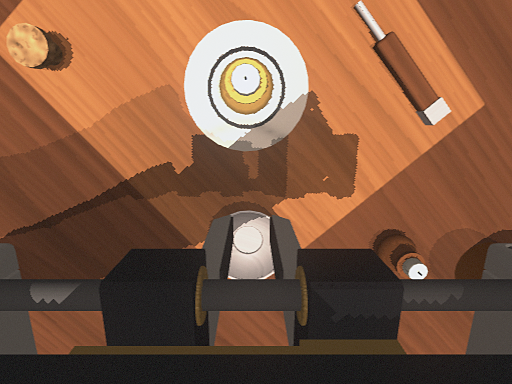

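```bash
python3 - <<'E'
from h import *
i=r.camera_info('wrist');np.save('w8T.npy',i['T']);im=r.read_camera('wrist');save(im,'pics/w8.png')
c=im[10:160,170:320];save(cv2.resize(c,None,fx=4,fy=4,interpolation=cv2.INTER_CUBIC),'pics/c8.png')
t=r.read_camera('top');save(t,'pics/t8.png')
save(cv2.resize(t[155:225,245:315],None,fx=8,fy=8,interpolation=cv2.INTER_CUBIC),'pics/ct8.png')
measure('pics/w8.png',i['T'],(195,42,298,132))
E
```

```text
ring [ 0.514  -0.0921  0.0323] 799 rms 0.0008 holder [ 0.514  -0.0922] areas 2433.0 2518 cen [247.3  84.9] err(plinth-holder)mm [-0.   0.1]
```

View pics/c8.png

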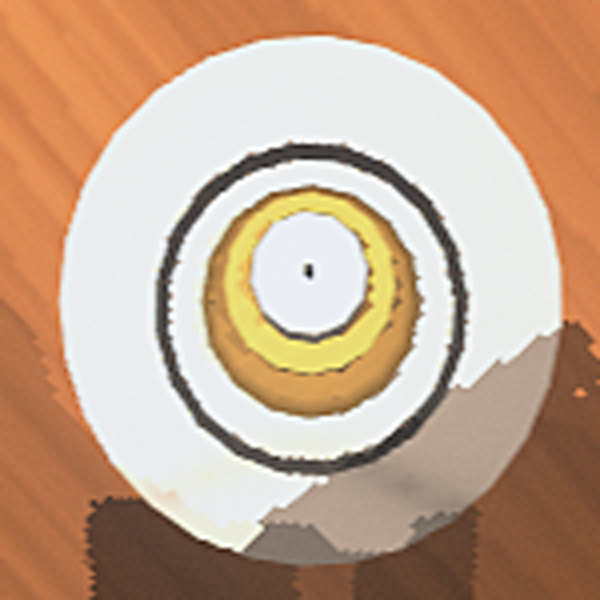

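View pics/ct8.png

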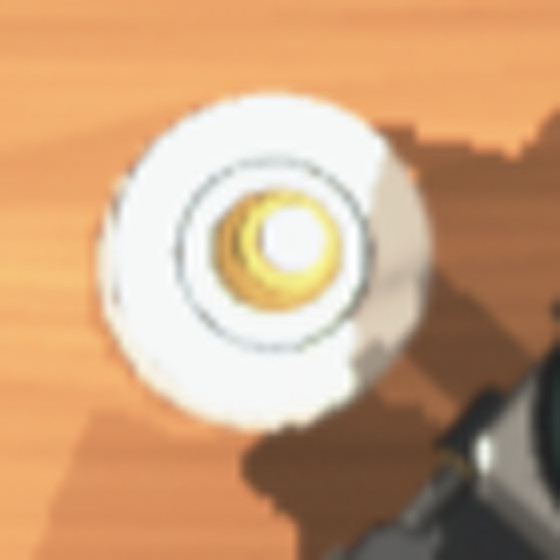

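```bash
python3 - <<'E'
from h import *
i=r.camera_info('wrist');i['T']=np.load('w8T.npy')
print('wick',ray('wrist',170+309.5/4-.5,10+270/4-.5,.119,i)[:2])
f=lambda u,v:(245+(u+.5)/8-.5,155+(v+.5)/8-.5)
ring=ray('top',*f(274.5,253.5),.058); print('top ring',ring, 'candle',ray('top',*f(292,238),.119),'left belly edge',ray('top',*f(212,249),.074)-ring,'candle-ring',ray('top',*f(292,238),.119)-ring)
E
```

```text
wick [ 0.51434033 -0.09185048]
top ring [ 0.51441783 -0.09284662  0.058     ] candle [ 0.51415664 -0.09208462  0.119     ] left belly edge [0.00015432 0.02259241 0.016     ] candle-ring [-0.00026119  0.000762    0.061     ]
```

```bash
python3 - <<'E'
from h import *
to(.4964,-.1116,.165,47.7)
r.hand_in()
E
```

```text
t 7.48 pos [ 0.4486 -0.1643  0.2347] ang 47.67 zaxis [ 0. -0. -1.] w 0.0242 F [ 0.54  0.2  -0.9 ]
shift cm [ 7.12 -0.02  6.97] roll -0.03
the job is handed in; nothing more can be done
```

The brass candle holder now stands in the middle of the plinth, inside the ring with an even gap all round. I've handed the job in at about 7.5 s of the 51 s allowed.

I pushed it slowly at the belly, about 25 mm in one straight line, with the two fingers held 24 mm apart as a cradle. The pushing force stayed around 2–3 N, and the holder stayed upright and was never gripped or lifted.

- **Centring:** the last wrist picture puts the holder 0.1 mm from the ring's centre. The wick gives about 0.4 mm. The coarser top camera gives about 0.8 mm, which is within its accuracy.
- **Clearance:** the arm was backed off and raised, touching nothing.
- **Other items:** there was no sign of contact with anything else. I did not measure the other items' positions before and after.
- **Slip on the way out:** one row of the retreat commanded 2 cm down instead of up. By then the fingers were already clear of the plinth, and no force registered.

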